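# Set a camera drop-pole to length and close its cam lever

### The arm

A 6-joint arm with a two-finger parallel gripper is mounted at the origin on the work surface. World frame = base frame: x ahead of the robot, y to its left, z up, the work surface at z = 0. Lengths are in mm, angles in degrees, forces in N, time in s.
With the tool pointing down it reaches from about 350 to 850 mm from the base axis. Payload 8.1 kg.
Tool frame: the origin (TCP) lies midway between the tips of the shut fingers; the grasp point (between the pads) lies 19 mm behind it; z points along the fingers, y is the direction in which the jaws open and shut (so a half turn about z gives the same grasp; the last joint's range is limited). The gripper opens to 85 mm and grips with 20 to 120 N. Pads are 22 mm wide; open, the fingers measure 114 mm over their backs; the gripper's body (76 mm by 85 mm) begins 54 mm behind the grasp point. The pads swing forward as they close: fully open they stand 13 mm farther back than shut.
Start: joints at [66.096, 7.471, 85.268, -0, 87.261, -4.893], TCP at [195.426, 567.286, 194.192] pointing down, gripper open.
Joint ranges: [-169.43, 169.43], [-51.17, 129.36], [1.28, 143.12], [-76.62, 256.62], [0, 156.53], [-152.29, 152.29]. Speed limits (degrees/s): [136.94, 136.94, 159.86, 180, 180, 180].

### API

Orientations are given as [roll, pitch, yaw] about the fixed x, y, z axes, in that order (R = Rz(yaw) Ry(pitch) Rx(roll)).
In Python, from bench import telemetry, snapshot, camera_params, job gives the robot as it stands. The module is installed in compiled form; this text tells all that it offers.
- The arm moves only by the shell command python3 -m jog 'ROWS' [FORCE]. ROWS is JSON, a list that holds one entry, the list of rows, each a list of 7 numbers: the shift along the tool's x, y, z in units of 50 mm (1.0 is 50 mm), then the turn, a rotation vector about the tool's x, y, z in units of 2 pi rad (1.0 is 2 pi rad), then the opening, from 0 (shut) to 1 (fully open). In form: [[[dx, dy, dz, rx, ry, rz, claw], ...]]. A call has 1 to 12 rows; each row shifts and turns the commanded pose from where the row before left it, along the tool's axes as they then stand; what a row does not reach is not made up. A row lasts 1/8 s, in which the tool goes at most 62.5 mm and 10.7 degrees, less where a joint would pass 70% of its speed; a pose out of reach is approached as far as the arm can. A call with a number of a shift or a turn outside -1 to 1 is refused whole. A call with a gripper value outside its range is refused whole. The fingers move at their own pace and stop on an object; FORCE is the grip in N (left out, the last holds). Time passes only in rows, so rows that do not move let the fingers close. It gives the time, the measured TCP pose, the force and the opening at its end, in the units of the state.
- telemetry.sense(): the state, without advancing time (a new reading comes with each control period).
- snapshot(name): name is "scene" or "side" or "wrist"; returns (picture, depth): 400x640x3 uint8, red, green, blue; 400x640 float32, mm along the optical axis (not along the pixel's ray), 0 where there is no reading.
- camera_params(name): a dict with "K" (3x3 intrinsics, pixels), "extrinsics" (4x4, takes a point from camera to world coordinates). Camera axes: x right, y down, z forward; pixel columns grow to the right and rows downward; lengths in mm; the calibration is good to about 2 mm. A picture is of the moment at which its call begins: read the wrist's pose just before it. camera_params takes no time and is no camera call; for the wrist camera it gives the pose at the moment of the call.
- job.hand_in(): hands the job in, once; it reports no verdict.
The state is a dict: "time": time; "joint_pos": joint angles; "qd": joint speeds; "joint_efforts": joint torques, N m; "tool_pos": TCP position; "tcp_rot": TCP orientation; "ft_force": force on the tool from outside, world axes, zero at the start; "wrist_torque": the same for the moment, N m; "finger_gap": finger opening in mm.
Only numpy, scipy, OpenCV 4.12 (cv2) and the standard library are available. Lean on these libraries where they do the work, as an engineer would, in place of code of your own. Each camera call takes 0.05 s, during which the arm holds its last target. There are 200 camera calls.

### The job

With the red cam lever still open, push the spring-loaded leg of the camera pole in by its orange tab until the tab lines up with the tip of the yellow pointer, and hold it there for a moment. Then, with the leg held on the mark all the while, swing the red lever fully closed (towards the orange tab). Finish while still holding the leg on the mark with the fingers, lever closed, and leave the cup, tape measure and screw jar where they stand.

Things in the scene. Friction and masses are not known exactly. Their poses are not given: they have to be found in the camera images.
- pole: fixed cradle board 110 x 460 mm carrying a telescopic camera pole. Origin: on the table under the black clamp collar. y axis: the pole's axis (60 mm above the table), pointing OUT along the steel leg to the white dome camera; z up. Only the orange tab and the red lever rise over 95 mm near the collar; the dome (y over 135 mm) reaches 106 mm. Below, x and y are in this frame.
- leg_tab (a point): orange upright tab on the sliding leg: plate 8 mm thick along y, 24 mm wide along x, top 128 mm above the table, at x = 0. The point is mid thickness and width, 113 mm above the table. Slides along y only: y = +50 mm at the start (fully out), +20 mm fully in. Held by a finger on its outer (+y) face, against the spring.
- leg (a joint): how far out the leg is, m: 0 = fully in, 0.030 = fully out (start); the tab's y = 0.020 + this. A spring pushes the leg OUT with 4 to 7 N over all its travel, also when the lever is closed (the lever alone does not hold it); let go, it springs out to its stop.
- mark (a point): tip of the yellow pointer, 83 mm above the table (its top), at x = +20 mm beside the leg, fixed, at a different y each time (+25 to +37 mm). The leg is at its length when the middle of the orange tab has the same y as this point.
- lever_post (a point): axis of the red lever's round upright finger post, 10 mm in diameter, 92 to 128 mm above the table; the point is 112 mm up. Open: y = -11 mm; closed: y = +11 mm; x stays -1 to 0 mm. The lever's flat arm below it lies 84 to 92 mm up: keep fingertips at 95 to 100 mm. Fingers that close along y can straddle post and tab: 70 mm over both at the start, mark's y minus 2 mm when done.
- lever (a joint): angle of the red cam lever, rad: 0 to 0.04 = open (start), 0.40 = closed on a firm stop. Turns about a vertical axis at x = -55, y = 0 mm, 55 mm from the post. Closes when the post's -y face is pushed to +y, towards the orange tab, with about 4 N; stays where it is left.
- cup_rim (a point): centre of the mouth of a white cup, 80 mm across and 95 mm high, standing by: leave alone.
- tape: yellow tape measure, 70 x 42 x 60 mm, origin at the centre of its underside: leave alone.
- screwjar: small glass jar with a blue cap, 56 mm across and 70 mm high, origin at the centre of its underside: leave alone.

How it is judged (in metres and radians):
On the way, in this order (a step that is already met when the one before it is completed fails the run):
1. the leg is held by the fingers on the mark (within 5 mm) with the lever still open (y of leg_tab in the frame of mark between -0.005 and 0.005 m and value of joint lever below 0.12 rad and contact force between the fingers and leg above 1 N), for 0.3 s.
2. the lever is fully closed, with the leg still held on the mark (within 5 mm) (y of leg_tab in the frame of mark between -0.005 and 0.005 m and value of joint lever above 0.36 rad and contact force between the fingers and leg above 1 N), for 0.2 s.
At the end, for the whole second after the job is handed in: The fingers still hold the leg (more than 1 N on it), at rest, with the middle of the orange tab within 5 mm of the pointer's tip along the pole; the lever is closed (over 0.36 of 0.40 rad); cup, tape measure and jar are within 30 mm of where they stood (all of step 2 and linear speed of leg below 0.02 m/s and distance of each of cup_rim, tape, screwjar from where it was at the start of the episode below 0.03 m); the arm keeps its last pose, push and grip.
It fails at once if the lever is swung (beyond 0.12 rad) while the leg is more than 8 mm off the mark (value of joint lever above 0.12 rad and (y of leg_tab in the frame of mark above 0.008 m or y of leg_tab in the frame of mark below -0.008 m)).
It fails at once if a bystander is moved more than 30 mm (distance of any of cup_rim, tape, screwjar from where it was at the start of the episode above 0.03 m).
It also fails if it takes over 40 s, if anything falls off the work surface, if the arm or the gripper's body presses on something with over 40 N, if the wrist force passes 120 N, or if a joint passes its speed limit or range.

## Working session

There is one attempt and no reset: what is moved stays moved. The work goes in short steps, Python scripts to look and compute and a shell command to move; the robot and the scene stay as the last step left them, time stands still between calls to the robot, and variables do not carry over. Pictures are saved under pics/ and viewed, about 8 in all and at most 12, crops included, and the job is handed in when it is done.

```bash
mkdir -p pics; cat > h.py <<'E'
import numpy as np,cv2
from bench import telemetry,snapshot,camera_params
def cap(n,f):
    P=camera_params(n); im,d=snapshot(n)
    np.savez('pics/'+f+'.npz',im=im,d=d,K=P['K'],E=P['extrinsics'])
    cv2.imwrite('pics/'+f+'.png',im[:,:,::-1])
def load(f): 
    z=np.load('pics/'+f+'.npz'); return z['im'],z['d'],np.array(z['K']),np.array(z['E'])
def ray(z,u,v):
    im,d,K,E=z; r=E[:3,:3]@np.linalg.solve(K,[u,v,1.]); return E[:3,3],r
def atz(z,u,v,h):
    o,r=ray(z,u,v); return o+r*(h-o[2])/r[2]
def atd(z,u,v):
    o,r=ray(z,u,v); return o+r*z[1][int(v),int(u)]
def crop(f,x0,y0,x1,y1,k,out):
    im=load(f)[0][y0:y1,x0:x1,::-1]; cv2.imwrite('pics/'+out+'.png',cv2.resize(im,None,fx=k,fy=k,interpolation=cv2.INTER_CUBIC))
E
python3 - <<'E'
from h import *
s=telemetry.sense();print(s['time'],s['tool_pos'],s['tcp_rot'],s['finger_gap'])
for n in('scene','side','wrist'):
    cap(n,n+'0');P=camera_params(n);print(np.round(P['extrinsics'],2).tolist())
a=[load(n+'0')[0] for n in('scene','side')]
cv2.imwrite('pics/both.png',cv2.resize(np.vstack(a)[:,:,::-1],(480,600)))
E
```

```text
0.0 [195.16522758 566.69641945 193.14104743] [-1.79892172e+02 -1.02980499e-02  1.60989369e+02] 85.44043699365423
[[-0.44, 0.65, -0.62, 1047.28], [0.9, 0.32, -0.3, 233.45], [0.0, -0.69, -0.72, 669.15], [0.0, 0.0, 0.0, 1.0]]
[[0.92, -0.28, 0.27, 321.04], [-0.39, -0.63, 0.67, -562.76], [-0.02, -0.72, -0.69, 648.64], [0.0, 0.0, 0.0, 1.0]]
[[0.33, 0.9, 0.3, 119.08], [0.95, -0.31, -0.1, 593.0], [-0.0, 0.31, -0.95, 374.24], [0.0, 0.0, 0.0, 1.0]]
```

View pics/scene0.png

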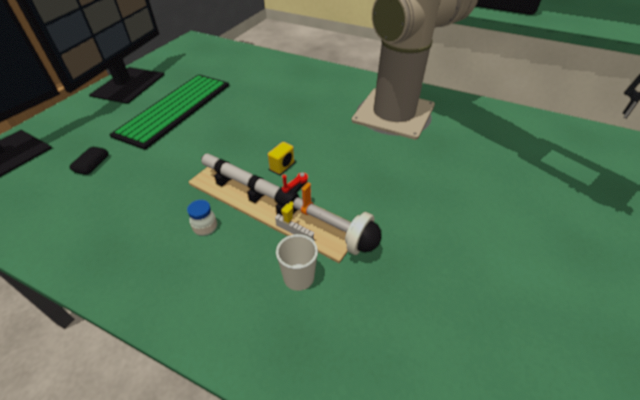

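View pics/wrist0.png

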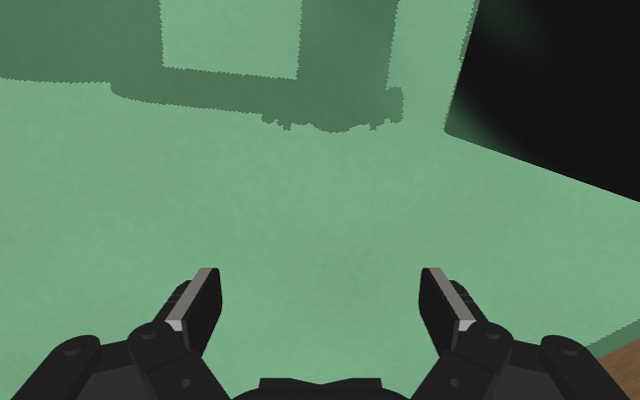

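The scene view shows the pole from (205,160) to (370,235), with the collar and lever near (290,190), the orange tab at (306,197), the pointer at (288,212), the cup at (298,260), the jar at (202,217) and the tape at (281,158). The wrist camera sees only table.

```bash
python3 - <<'E'
from h import *
crop('scene0',240,140,400,260,5,'sc1')
z=load('scene0')
for n,u,v in(('tab',306,196),('coll',285,198),('dome',360,228),('cup',298,248),('tape',281,155),('jar',199,208),('end',206,159)): print(n,np.round(atd(z,u,v)))
# project to side
im,d,K,E=load('side0'); p=np.linalg.inv(E)@np.append(atd(z,306,196),1); q=K@p[:3]; print(q/q[2])
E
```

```text
tab [560. -32. 105.]
coll [562. -85.  76.]
dome [589. 105. 101.]
cup [660.  -0.  57.]
tape [ 413. -183.   58.]
jar [ 668. -244.   71.]
end [ 527. -334.   74.]
[342.18888277 202.46468349   1.        ]
```

View pics/sc1.png

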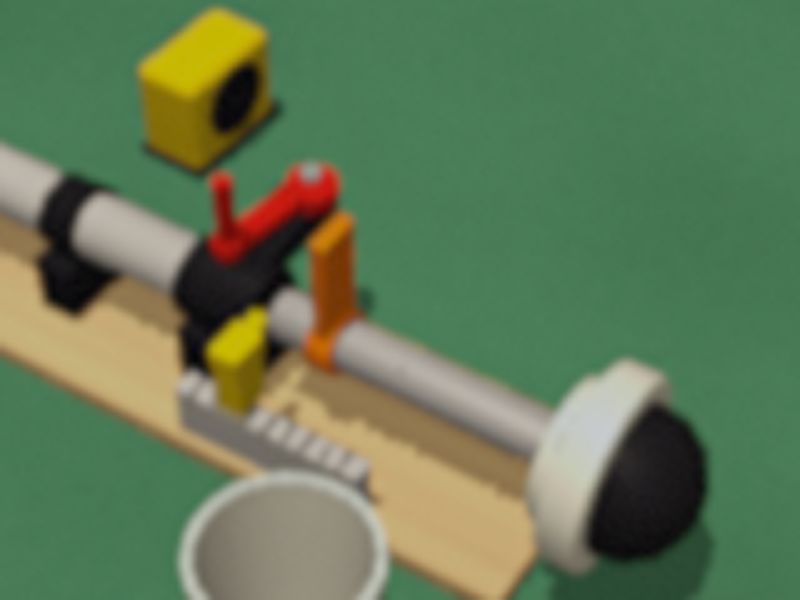

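```bash
python3 -m jog '[[[-0.7,-0.65,-0.2,0,0,0,1],[-0.74,-0.69,-0.2,0,0,0,1],[-0.74,-0.69,-0.2,0,0,0,1],[-0.74,-0.69,-0.2,0,0,0,1],[-0.74,-0.69,-0.2,0,0,0,1],[-0.74,-0.69,-0.2,0,0,0,1],[-0.74,-0.69,-0.2,0,0,0,1],[-0.74,-0.69,0,0,0,0,1]]]' 20
python3 -m jog '[[[-0.74,-0.69,0,0,0,0,1],[-0.74,-0.69,0,0,0,0,1],[-0.74,-0.69,0,0,0,0,1],[-0.74,-0.69,0,0,0,0,1],[-0.74,-0.69,0,0,0,-0.016,1],[-0.74,-0.69,0,0,0,-0.016,1],[0,0,0,0,0,0,1],[0,0,0,0,0,0,1]]]' 20
python3 - <<'E'
from h import *
cap('wrist','w1')
E
```

```text
time: 1.15
tool_pos: [385.0, 211.1, 265.1]
tcp_rot: [179.9, 0.1, 161.0]
ft_force: [1.0, 0.0, -0.7]
finger_gap: 84.9
time: 2.15
tool_pos: [530.6, -52.8, 263.7]
tcp_rot: [180.0, -0.1, 172.4]
ft_force: [-0.2, 0.7, -0.3]
finger_gap: 85.7
```

View pics/w1.png

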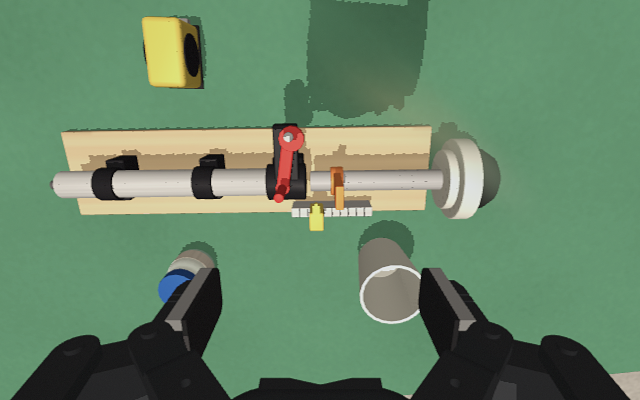

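The wrist view shows the whole pole: lever post at about (279,198), tab at (337,172), pointer tip at (316,205), with cup and jar below. Next I enlarge the middle.

```bash
python3 - <<'E'
from h import *
crop('w1',260,125,380,235,5,'w1c')
z=load('w1')
im=z[0].astype(int)
# pole tube mid-line (grey-white tube columns): rows of bright pixels
for a,b in((125,185),(230,262),(355,430)):
    pts=[]
    for u in range(a,b,5):
        c=im[150:205,u]; m=np.where((c.min(1)>140)&(c.max(1)-c.min(1)<30))[0]
        if len(m): pts.append((u,150+m.min(),150+m.max()))
    print(pts[:3],pts[-2:])
# board corners at top z? print
for u,v in((63,132),(430,126),(80,212),(426,210)): print(np.round(atd(z,u,v+ (3 if v<150 else -3)),1))
E
```

```text
[(125, np.int64(173), np.int64(196)), (130, np.int64(173), np.int64(196)), (135, np.int64(173), np.int64(196))] [(175, np.int64(172), np.int64(196)), (180, np.int64(172), np.int64(196))]
[(230, np.int64(172), np.int64(195)), (235, np.int64(172), np.int64(195)), (240, np.int64(172), np.int64(195))] [(255, np.int64(172), np.int64(195)), (260, np.int64(172), np.int64(194))]
[(355, np.int64(173), np.int64(189)), (360, np.int64(173), np.int64(189)), (365, np.int64(173), np.int64(189))] [(420, np.int64(173), np.int64(189)), (425, np.int64(173), np.int64(189))]
[ 462.1 -366.3   11.6]
[514.9  86.5  12. ]
[ 558.2 -377.6   13.7]
[620.5  80.7   1.8]
```

View pics/w1c.png

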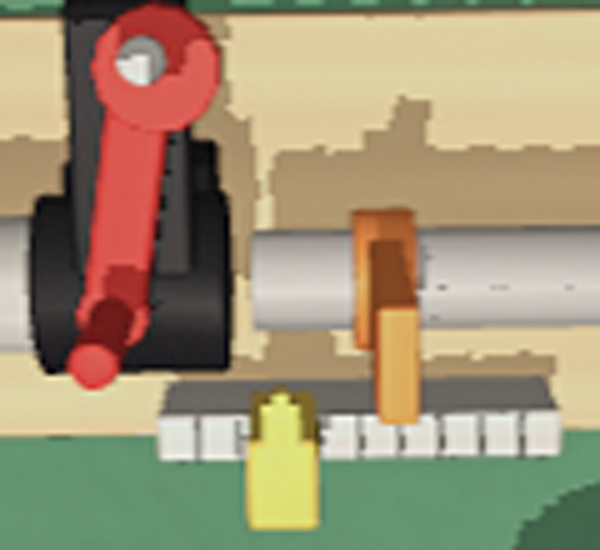

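The crop (5×, offset 260,125) shows:
- Tab top face centred at (397,364), i.e. pixel (339.5,197.8)
- Post top at (94,367), i.e. (278.8,198.4)
- Pointer tip at (280,394), i.e. (316,203.8)

```bash
cat > m.py <<'E'
from h import *
z=load('w1')
T=atz(z,339.5,197.8,128);P=atz(z,278.8,198.4,128);M=atz(z,316,203.8,83)
# axis by tube midline, at 60 mm
a=atz(z,130,184.7,60);b=atz(z,425,181.2,60)
d=(b-a);d/=np.linalg.norm(d)
px=np.array([d[1],-d[0],0])
O=T-50*d; O=O+px*((a-O)@px); O[2]=0
if __name__=='__main__':
    print('yaw',np.degrees(np.arctan2(d[1],d[0])),'O',O)
    for n,p in(('tab',T),('post',P),('mark',M),('tubeR',a),('cup',atz(z,391,294,95)),('jar',atz(z,181,288,70)),('depthtab',atd(z,339,197)),('depthpost',atd(z,278,198)),('depthmark',atd(z,316,206))): print(n,np.round(p,1),np.round([(p-O)@px,(p-O)@d],1))
    s=telemetry.sense();p=np.array(s['tool_pos']);print('tcp',p,(p-O)@px,(p-O)@d,s['tcp_rot'])
E
python3 m.py
python3 - <<'E'
from h import *; from m import O,d,px
# side/scene cross-check: project predicted points; crop side image
im,D,K,E=load('side0')
for n,x,y,h in(('tabtop',0,50,128),('posttop',0,-11,128),('mark',20,30,83),('collar',0,0,60)):
    p=O+px*x+d*y+[0,0,h]; q=K@(np.linalg.inv(E)@np.append(p,1))[:3]; q/=q[2]; print(n,(q[:2]-[280,150])*6)
crop('side0',280,150,400,240,6,'sd1')
E
```

```text
yaw 83.12368233192556 O [548.25199136 -86.74250068   0.        ]
tab [551.8 -36.8 128. ] [-2.5 50. ]
post [544.6 -94.9 128. ] [-2.6 -8.6]
mark [569.6 -62.6  83. ] [18.3 26.5]
tubeR [ 525.7 -274.    60. ] [   0.  -188.6]
cup [687.7  10.2  95. ] [126.8 112.9]
jar [ 661.3 -245.3   70. ] [ 131.2 -143.8]
depthtab [550.6 -37.2 128.8] [-3.6 49.5]
depthpost [543.7 -95.4 129.4] [-3.5 -9.1]
depthmark [571.5 -62.8  84.7] [20.3 26.5]
tcp [530.57846954 -52.31803607 264.0118619 ] -21.667914889808234 32.060857783835395 [ 1.79981339e+02 -3.41214664e-02  1.72490455e+02]
tabtop [361.53390451 266.32949821]
posttop [437.50851655 430.51875736]
mark [458.99100812 429.33875815]
collar [420.418199   588.86505965]
```

View pics/sd1.png

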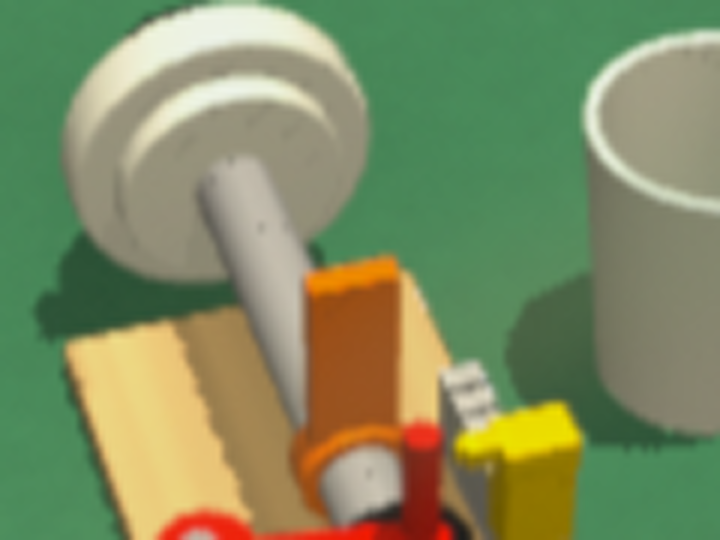

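```bash
python3 - <<'E'
from h import *; from m import O,d,px
z=load('side0')
f=lambda u,v,h:(lambda p:np.round([(p-O)@px,(p-O)@d],1))(atz(z,280+u/6,150+v/6,h))
print('tab',f(352,275,128),'post',f(421,433,128),'mark',f(459,436,83),f(466,440,83))
z=load('scene0')
f=lambda u,v,h:(lambda p:np.round([(p-O)@px,(p-O)@d],1))(atz(z,240+u/5,140+v/5,h))
print('scene tab',f(331,230,128),'post',f(222,178,128),'mark',f(258,312,83))
z=load('w1')
for u,v in ((328,168),):pass
# depth-based pointer top face points, wrist
im,D,K,E=z
vv,uu=np.mgrid[195:235,300:335]
P=np.array([atd(z,u,v) for u,v in zip(uu.ravel(),vv.ravel())]);c=im[195:235,300:335].reshape(-1,3).astype(int)
m=(c[:,0]>150)&(c[:,2]<110)&(c[:,1]>140)&(P[:,2]>70)
Q=np.c_[(P-O)@px,(P-O)@d,P[:,2]][m]; 
for x in range(14,42,3):
    q=Q[(Q[:,0]>=x)&(Q[:,0]<x+3)]
    if len(q): print(x,len(q),np.round([q[:,1].min(),q[:,1].max(),q[:,1].mean(),q[:,2].mean()],1))
E
```

```text
tab [-3.2 47.6] post [ -4.  -10.6] mark [19.2 27.7] [20.5 25.8]
scene tab [-1.6 52.5] post [-2.8 -6.2] mark [21.1 27.7]
17 5 [24.3 27.6 26.1 82.4]
20 3 [22.  22.1 22.1 84. ]
23 2 [22.  22.  22.  84.6]
26 12 [19.7 30.9 26.5 81.4]
29 6 [19.7 33.1 30.3 82.8]
32 5 [18.5 33.  27.2 84.2]
35 5 [18.4 33.  24.5 84.2]
38 9 [18.3 33.  23.6 83.7]
41 6 [18.2 32.9 23.5 84. ]
```

```bash
python3 -m jog '[[[-0.4,-0.26,0.3,0,0,-0.0017,1],[0,0,0.7,0,0,0,1],[0,0,0.7,0,0,0,1],[0,0,0.4,0,0,0,1],[0,0,0,0,0,0,1],[0,0,0,0,0,0,1]]]' 20
python3 - <<'E'
from h import *; from m import O,d,px
s=telemetry.sense();p=np.array(s['tool_pos']);print(p,(p-O)@px,(p-O)@d,s['tcp_rot'])
cap('wrist','w2');z=load('w2')
E
```

```text
time: 2.95
tool_pos: [550.0, -68.3, 161.0]
tcp_rot: [-180.0, 0.1, 173.1]
ft_force: [-0.8, -0.7, -0.9]
finger_gap: 85.5
[550.00255489 -68.30371427 161.03272332] -0.46963955212695285 18.51574345470939 [-1.79986038e+02  1.39326744e-01  1.73147705e+02]
```

View pics/w2.png

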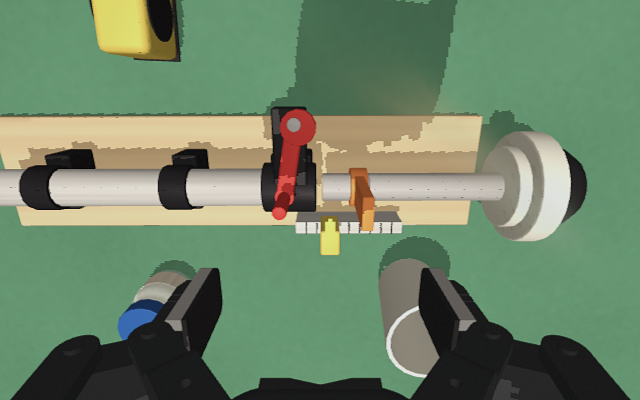

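The wrist view shows post top at (279,213), tab top near (367,218) and pointer tip near (330,219). Both fingers clear the post and tab, and the cup stays well off in +x.

```bash
python3 - <<'E'
from h import *; from m import O,d,px
z=load('w2')
for n,u,v,h in(('tab',367.5,218,128),('post',279,213,128),('mark',330,219,83)):
    p=atz(z,u,v,h);print(n,np.round([(p-O)@px,(p-O)@d],1))
E
python3 -m jog '[[[0.02,0,0.5,0,0,0,1],[0,0,0.5,0,0,0,1],[0,0,0.4,0,0,0,1],[0,0,0,0,0,0,1],[0,-0.1,0,0,0,0,1],[0,0,0,0,0,0,1]]]' 20
python3 - <<'E'
from h import *; cap('wrist','w3')
E
```

```text
tab [ 0.4 49.8]
post [-3.2 -8.9]
mark [18.5 26.3]
time: 3.75
tool_pos: [548.5, -74.0, 90.7]
tcp_rot: [-180.0, 0.1, 173.1]
ft_force: [-0.3, -0.6, 0.1]
finger_gap: 85.1
```

View pics/w3.png

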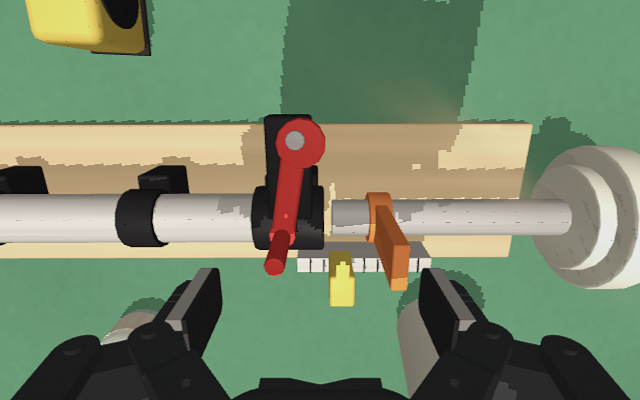

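```bash
python3 -m jog '[[[0,-0.1,0,0,0,0,1],[0,-0.1,0,0,0,0,1],[0,-0.1,0,0,0,0,1],[0,-0.1,0,0,0,0,1],[0,-0.1,0,0,0,0,1],[0,0,0,0,0,0,1],[0,0,0,0,0,0,1]]]' 20
python3 - <<'E'
from h import *; from m import O,d,px
s=telemetry.sense();p=np.array(s['tool_pos']);print((p-O)@px,(p-O)@d,np.dot(s['ft_force'],d),s['finger_gap'])
cap('wrist','w4'); crop('w4',240,120,440,270,4,'w4c')
E
```

```text
time: 4.68
tool_pos: [544.5, -98.1, 89.2]
tcp_rot: [180.0, -0.0, 173.1]
ft_force: [-0.1, 0.1, -0.5]
finger_gap: 85.2
-2.356210948927198 -11.685304082401053 0.03790462339086467 85.2157629016049
```

View pics/w4c.png

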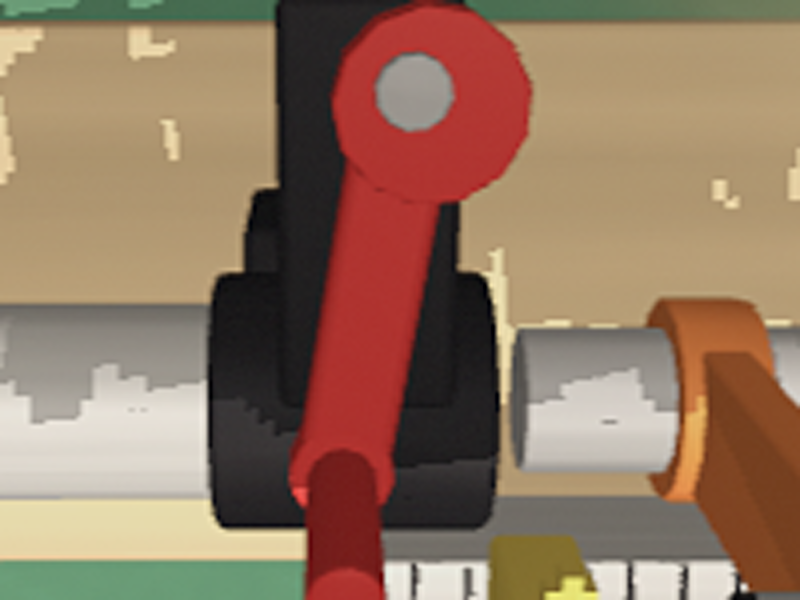

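View pics/w4.png

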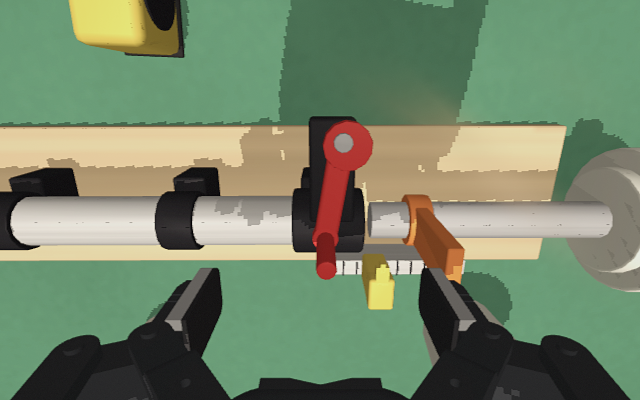

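The tab has not moved: the finger has passed in front of it, with no force. I'll measure the real fingertip position from the depth image.

```bash
python3 - <<'E'
from h import *; from m import O,d,px
s=telemetry.sense();p=np.array(s['tool_pos'])
z=load('w4');im,D,K,E=z
print(s['tool_pos'],s['tcp_rot'])
for u,v in((424,275),(430,271),(428,300),(440,290),(455,310),(470,320),(455,325),(208,271),(216,272),(195,310),(175,325),(450,260),(455,262)):
    q=atd(z,u,v); print((u,v),D[v,u],np.round([(q-O)@px,(q-O)@d,q[2]],1),im[v,u])
for x in(-11,11):
  for h in(-13,-32):
    for y in(-42.5,42.5):
        w=p+d*y-px*x-np.array([0,0,h]); q=K@(np.linalg.inv(E)@np.append(w,1))[:3];print(x,y,h,q/q[2])
E
```

```text
[544.50118606 -97.99331903  89.16201471] [ 1.79994874e+02 -3.95601462e-03  1.73125276e+02]
(424, 275) 141.69785 [-10.2  30.8 144.8] [22 22 22]
(430, 271) 137.97018 [-13.7  32.1 147.6] [67 64 62]
(428, 300) 134.83969 [ -4.4  30.3 154. ] [24 24 24]
(440, 290) 124.816315 [-13.7  31.5 161.5] [20 19 20]
(455, 310) 113.6707 [-13.6  32.6 173.2] [105 101  97]
(470, 320) 109.01724 [-13.5  35.5 178.2] [138 134 128]
(455, 325) 109.174255 [-11.9  30.8 178.5] [45 43 43]
(208, 271) 138.10854 [-13.6 -56.9 147.5] [103  99  95]
(216, 272) 142.45801 [-11.  -55.  143.8] [23 23 21]
(195, 310) 118.450264 [-10.7 -55.  169.1] [21 19 21]
(175, 325) 110.174736 [-11.2 -58.4 177.7] [151 147 139]
(450, 260) 156.18758 [ -9.3  47.  129.9] [196 114  61]
(455, 262) 157.36629 [ -7.8  49.8 129.1] [195 114  61]
-11 -42.5 -13 [242.91297565 265.45838415   1.        ]
-11 42.5 -13 [398.36972868 265.41594479   1.        ]
-11 -42.5 -32 [234.74823012 284.17518663   1.        ]
-11 42.5 -32 [406.69660624 284.12681625   1.        ]
11 -42.5 -13 [239.97437672 228.18664762   1.        ]
11 42.5 -13 [401.34492263 228.14526447   1.        ]
11 -42.5 -32 [231.13975266 243.57303861   1.        ]
11 42.5 -32 [410.35252086 243.52585567   1.        ]
```

```bash
python3 - <<'E'
from h import *; from m import O,d,px
for n in('side','scene'):
    cap(n,n+'4'); im,D,K,E=load(n+'4')
    v,u=np.mgrid[0:400,0:640]; R=np.linalg.inv(K)@np.vstack([u.ravel(),v.ravel(),np.ones(u.size)])
    Q=(E[:3,:3]@(R*D.ravel())).T+E[:3,3]; c=im.reshape(-1,3).astype(int)
    X,Y,Z=(Q-O)@px,(Q-O)@d,Q[:,2]
    dark=(c.max(1)<115)&(np.ptp(c,axis=1)<25)
    for a,b in((-90,-50),(26,60)):
        m=dark&(abs(X+2)<25)&(Y>a)&(Y<b)&(Z>85)&(Z<260)
        o=np.argsort(Z[m])[:400:40]; print(n,a,b,m.sum(),np.round(np.c_[X,Y,Z][m][o],0).tolist())
E
```

```text
side -90 -50 1330 [[2.0, -60.0, 139.0], [-3.0, -65.0, 151.0], [-11.0, -60.0, 155.0], [2.0, -67.0, 160.0], [1.0, -68.0, 165.0], [-13.0, -60.0, 173.0], [7.0, -64.0, 189.0], [-15.0, -85.0, 191.0], [-16.0, -81.0, 193.0], [1.0, -84.0, 194.0]]
side 26 60 201 [[0.0, 32.0, 140.0], [-3.0, 32.0, 149.0], [-2.0, 34.0, 157.0], [-6.0, 30.0, 165.0], [-8.0, 33.0, 176.0], [-20.0, 26.0, 208.0]]
scene -90 -50 400 [[-3.0, -53.0, 142.0], [-8.0, -53.0, 156.0], [-5.0, -54.0, 169.0], [-4.0, -55.0, 180.0], [3.0, -69.0, 192.0], [3.0, -71.0, 196.0], [8.0, -71.0, 205.0], [5.0, -69.0, 216.0], [1.0, -68.0, 229.0], [3.0, -69.0, 240.0]]
scene 26 60 561 [[4.0, 38.0, 142.0], [-6.0, 45.0, 161.0], [5.0, 40.0, 172.0], [10.0, 59.0, 188.0], [-9.0, 27.0, 194.0], [8.0, 37.0, 200.0], [10.0, 58.0, 206.0], [10.0, 58.0, 215.0], [10.0, 55.0, 224.0], [4.0, 30.0, 231.0]]
```

All three cameras agree that the open fingertips are at z ≈ 141 mm with the TCP reading 89. That makes the tips about 39 mm higher than the text implies; x and y agree. I back off, go 38 mm lower and push again.

```bash
python3 -m jog '[[[0,0.3,0,0,0,0,1],[0,0.3,0,0,0,0,1],[0,0,0,0,0,0,1],[0,0,0.38,0,0,0,1],[0,0,0.38,0,0,0,1],[0,0,0,0,0,0,1],[0,0,0,0,0,0,1]]]' 20
cat > g.py <<'E'
from h import *; from m import O,d,px
import sys
def pts(n,f):
    cap(n,f); im,D,K,E=load(f)
    v,u=np.mgrid[0:400,0:640]; R=np.linalg.inv(K)@np.vstack([u.ravel(),v.ravel(),np.ones(u.size)])
    Q=(E[:3,:3]@(R*D.ravel())).T+E[:3,3]; c=im.reshape(-1,3).astype(int)
    return np.c_[(Q-O)@px,(Q-O)@d,Q[:,2]],c,D.ravel()>0
s=telemetry.sense();p=np.array(s['tool_pos']);print('t',s['time'],'tcp',np.round([(p-O)@px,(p-O)@d,p[2]],1),'Fy',np.dot(s['ft_force'],d),np.round(s['ft_force'],1),s['finger_gap'])
for n in('side','scene','wrist'):
    Q,c,ok=pts(n,n+sys.argv[1]); r,g,b=c.T
    near=ok&(abs(Q[:,0]+2)<22)&(abs(Q[:,1])<75)
    org=near&(r>70)&(r>1.5*g)&(g>1.6*b)&(Q[:,2]>100)&(Q[:,2]<132)&(Q[:,1]>8)
    red=near&(r>70)&(g<0.45*r)&(b<0.45*r)&(abs(b-g)<22)&(Q[:,2]>100)&(Q[:,2]<132)&(g<.35*r)
    yel=near&(r>100)&(g>.75*r)&(b<.4*r)&(Q[:,2]>78)&(Q[:,2]<90)
    dark=near&(c.max(1)<60)&(np.ptp(c,axis=1)<20)&(Q[:,2]>90)&(Q[:,2]<160)
    for k,m in(('tab',org),('post',red),('pointer',yel)):
        if m.sum()>3: print(n,k,m.sum(),'y',np.round(np.percentile(Q[m,1],[3,50,97]),1),'x',np.round(Q[m,0].mean(),1))
    for k,m in(('finger-',dark&(Q[:,1]<-12)),('finger+',dark&(Q[:,1]>12))):
        if m.sum()>3: print(n,k,m.sum(),'zmin',np.round(np.percentile(Q[m,2],[1,5]),1),'y',np.round(np.percentile(Q[m,1],[3,50,97]),1))
E
python3 g.py 5
```

```text
time: 5.7
tool_pos: [547.8, -68.5, 50.8]
tcp_rot: [180.0, -0.1, 173.1]
ft_force: [-0.0, 0.2, 0.3]
finger_gap: 85.7
t 5.7 tcp [-2.6 18.  50.8] Fy 0.235902266177817 [-0.   0.2  0.3] 85.6646039419925
side tab 134 y [44.8 47.  53.9] x -9.1
side finger- 304 zmin [106.8 112.2] y [-55.9 -38.9 -30.4]
side finger+ 52 zmin [122.9 123.5] y [51.8 61.6 63.9]
scene tab 55 y [48.9 53.6 55.8] x 6.2
scene post 24 y [-8.3 -4.6 -2.8] x 0.3
scene finger- 155 zmin [105.1 111.1] y [-48.4 -25.1 -22.2]
scene finger+ 79 zmin [112.6 115.2] y [58.8 71.4 74.7]
wrist tab 2732 y [45.4 47.8 53. ] x -6.7
wrist post 1393 y [-12.5  -8.1  -4.5] x -6.0
wrist pointer 71 y [22.3 25.4 29.5] x 18.5
wrist finger- 8277 zmin [106.2 113.4] y [-52.4 -35.4 -23.7]
wrist finger+ 5197 zmin [107.4 112.9] y [57.9 62.  74.3]
```

```bash
python3 -m jog '[[[0,-0.1,0,0,0,0,1],[0,-0.1,0,0,0,0,1],[0,-0.1,0,0,0,0,1],[0,-0.1,0,0,0,0,1],[0,-0.1,0,0,0,0,1],[0,0,0,0,0,0,1]]]' 20
python3 g.py 6
```

```text
time: 6.6
tool_pos: [545.6, -92.8, 51.7]
tcp_rot: [179.9, 0.1, 173.1]
ft_force: [0.5, 5.4, 1.6]
finger_gap: 85.2
t 6.6 tcp [-1.9 -6.4 51.7] Fy 5.387364650123989 [0.5 5.4 1.6] 85.15556502964873
side tab 141 y [27.3 29.3 35.5] x -8.9
side post 40 y [-14.3 -12.1  -9.9] x -5.9
side finger- 211 zmin [108.2 112.2] y [-74.4 -61.6 -50.1]
side finger+ 41 zmin [129.  129.8] y [27.7 37.  39.9]
scene tab 34 y [29.7 33.5 37.3] x 9.2
scene post 26 y [-7.6 -4.6 -2.1] x 0.3
scene finger- 147 zmin [105.9 109.6] y [-72.1 -49.4 -46.5]
scene finger+ 158 zmin [114. 116.] y [34.9 50.2 68.4]
wrist tab 2978 y [27.6 29.7 35.4] x -6.4
wrist post 1353 y [-13.2  -9.1  -4.9] x -6.1
wrist pointer 88 y [22.2 25.4 29.4] x 18.5
wrist finger- 7819 zmin [106.2 113.2] y [-73.1 -59.2 -48.1]
wrist finger+ 7024 zmin [114.9 129.2] y [34.1 48.  64.2]
```

```bash
python3 -m jog '[[[0,-0.1,0,0,0,0,1],[0,0,0,0,0,0,1],[0,0,0,0,0,0,1]]]' 20
python3 g.py 7 | grep -v finger; python3 -c "
from h import *
a=load('wrist7')[0][180:300,300:440]; b=load('side7')[0][175:265,290:395]
cv2.imwrite('pics/v7.png',np.hstack([cv2.resize(a,(466,400),interpolation=2),cv2.resize(b,(334,400),interpolation=2)])[:,:,::-1])"
```

```text
time: 7.12
tool_pos: [545.0, -97.8, 51.7]
tcp_rot: [180.0, 0.1, 173.1]
ft_force: [1.2, 4.8, 3.4]
finger_gap: 85.6
t 7.125 tcp [ -1.9 -11.4  51.7] Fy 4.924174838646781 [1.2 4.8 3.4] 85.58203153027216
side tab 140 y [22.4 24.  30.1] x -9.0
side post 43 y [-13.9 -12.2 -10.3] x -5.5
scene tab 31 y [25.2 27.9 31.5] x 9.4
scene post 24 y [-6.7 -4.4 -2.4] x 0.3
wrist tab 2937 y [22.6 24.7 30.4] x -6.6
wrist post 1341 y [-13.4  -9.3  -5.2] x -6.1
wrist pointer 63 y [22.  24.4 26.1] x 18.2
```

View pics/v7.png

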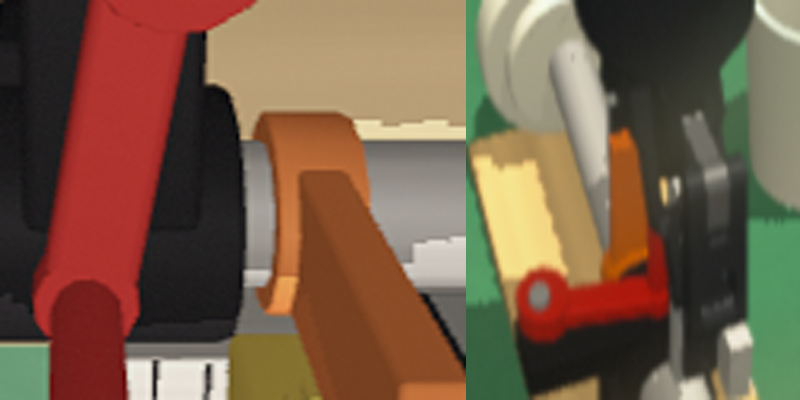

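Tab is at y ≈ 27 (measured mark 25–28) with about 5 N spring force, and the lever is still open. I now close the jaws stepwise, shifting the tool +y by half of each closing step so the outer finger stays put.

```bash
python3 -m jog '[[[0,0,0,0,0,0,1],[0,0.04,-0.01,0,0,0,0.95],[0,0,0,0,0,0,0.95]]]' 20
python3 -m jog '[[[0,0.043,-0.01,0,0,0,0.9],[0,0.043,-0.01,0,0,0,0.85],[0,0.043,-0.01,0,0,0,0.8],[0,0.043,-0.02,0,0,0,0.75],[0,0.043,-0.02,0,0,0,0.7],[0,0,0,0,0,0,0.7]]]' 20
python3 g.py 8
```

```text
time: 7.65
tool_pos: [545.3, -95.6, 52.0]
tcp_rot: [180.0, 0.1, 173.1]
ft_force: [1.8, 6.0, 2.3]
finger_gap: 81.0
time: 8.4
tool_pos: [546.0, -84.6, 55.0]
tcp_rot: [179.9, -0.0, 173.1]
ft_force: [1.7, 6.1, -0.7]
finger_gap: 60.0
t 8.4 tcp [-2.5  1.8 55. ] Fy 6.306516526505828 [ 1.7  6.1 -0.7] 59.99266561546719
side tab 131 y [22.9 24.6 30.5] x -9.2
side finger- 300 zmin [103.5 108.6] y [-60.7 -49.1 -34.9]
side finger+ 54 zmin [129.6 130.9] y [25.7 33.2 57. ]
scene tab 32 y [25.6 28.3 32.2] x 8.7
scene post 26 y [-6.9 -4.5 -2.2] x 0.6
scene finger- 173 zmin [100.6 105.2] y [-54.9 -28.9 -24.5]
scene finger+ 166 zmin [108.9 111.7] y [35.1 45.8 65. ]
wrist tab 2477 y [23.1 26.  31. ] x -6.8
wrist post 1279 y [-13.1  -8.8  -4.7] x -6.0
wrist pointer 31 y [22.2 24.3 25.2] x 18.0
wrist finger- 7833 zmin [102.8 111.7] y [-59.  -44.4 -28.5]
wrist finger+ 6854 zmin [109.6 123.7] y [31.  47.5 62. ]
```

```bash
python3 -m jog '[[[0,0.04,-0.02,0,0,0,0.65],[0,0.04,-0.02,0,0,0,0.6],[0,0.04,-0.02,0,0,0,0.55],[0,0.041,-0.02,0,0,0,0.5],[0,0.042,-0.02,0,0,0,0.45],[0,0.042,-0.01,0,0,0,0.4],[0,0,0,0,0,0,0.4]]]' 20
python3 g.py 9
```

```text
time: 9.43
tool_pos: [547.3, -73.1, 60.4]
tcp_rot: [180.0, -0.0, 173.1]
ft_force: [3.0, 2.5, -5.8]
finger_gap: 33.9
t 9.425 tcp [-2.6 13.4 60.4] Fy 2.8671808821438867 [ 3.   2.5 -5.8] 33.940951132027024
side tab 101 y [21.9 23.4 28.8] x -11.1
side finger- 209 zmin [106.6 109.7] y [-38.1 -17.5 -13.4]
side finger+ 40 zmin [130.9 131. ] y [30.  32.6 53.9]
scene tab 34 y [24.7 28.1 31.3] x 8.9
scene post 48 y [-3.   4.1  7.3] x 0.4
scene finger- 45 zmin [144.5 145.8] y [-32.8 -25.2 -12.5]
scene finger+ 146 zmin [110.2 114. ] y [35.1 44.2 63.5]
wrist tab 1953 y [22.1 25.7 30. ] x -7.3
wrist post 1204 y [-3.3  1.2  5.3] x -5.3
wrist pointer 10 y [22.1 22.3 23.1] x 18.6
wrist finger- 4658 zmin [110.  121.4] y [-37.  -25.7 -12.7]
wrist finger+ 6769 zmin [110.1 124. ] y [30.4 49.2 62.8]
```

```bash
python3 -m jog '[[[0,0.034,-0.01,0,0,0,0.36],[0,0.034,-0.01,0,0,0,0.32],[0,0.028,0,0,0,0,0.29],[0,0,0,0,0,0,0.28],[0,0,0,0,0,0,0.28]]]' 20
python3 g.py 10
```

```text
time: 10.2
tool_pos: [547.8, -68.3, 61.7]
tcp_rot: [180.0, -0.0, 173.1]
ft_force: [-2.9, 3.5, -2.7]
finger_gap: 24.3
t 10.2 tcp [-2.7 18.2 61.7] Fy 3.123374960303875 [-2.9  3.5 -2.7] 24.299670106913396
side tab 78 y [21.5 23.4 29.6] x -11.7
side pointer 9 y [22.5 26.  30.8] x 18.9
side finger- 71 zmin [144.8 146.7] y [-29.3 -24.2 -18.5]
side finger+ 29 zmin [129.5 130.7] y [29.1 32.1 55.4]
scene tab 48 y [14.2 26.5 31.6] x 6.9
scene post 35 y [ 7.2 13.1 16.9] x 0.0
scene finger- 30 zmin [146.6 150.2] y [-24.4 -16.7 -12.9]
scene finger+ 143 zmin [111.2 113.4] y [35.4 43.8 62.4]
wrist tab 1785 y [21.8 25.7 29.7] x -7.5
wrist post 1171 y [ 6.4 10.8 15.1] x -6.4
wrist finger- 3171 zmin [144.2 147.4] y [-28.5 -18.4 -12.6]
wrist finger+ 6537 zmin [110.6 123.7] y [30.3 49.6 63.1]
```

```bash
python3 -m jog '[[[0,0,0,0,0,0,0.27],[0,0.01,0,0,0,0,0.255],[0,0,0,0,0,0,0.255],[0,0,0,0,0,0,0.255]]]' 20
python3 g.py 11 | grep -v finger; python3 -c "
from h import *
a=load('wrist11')[0][110:310,220:500]; b=load('scene11')[0][160:240,250:340]
cv2.imwrite('pics/v11.png',np.hstack([cv2.resize(a,(490,350),interpolation=2),cv2.resize(b,(310,350),interpolation=2)])[:,:,::-1])"
```

```text
time: 10.85
tool_pos: [547.7, -69.0, 61.8]
tcp_rot: [-179.9, -0.0, 173.1]
ft_force: [-5.4, -2.0, 0.1]
finger_gap: 22.1
t 10.85 tcp [-2.7 17.5 61.8] Fy -2.600313179093262 [-5.4 -2.   0.1] 22.113205513600022
side tab 68 y [20.2 21.8 27.2] x -12.0
side pointer 9 y [24.5 25.2 30.3] x 18.6
scene tab 44 y [13.4 24.4 29.3] x 6.9
scene post 29 y [ 7.3 12.2 16.9] x 0.1
wrist tab 1753 y [20.3 24.1 28. ] x -7.7
wrist post 1161 y [ 6.7 11.1 15.2] x -6.5
```

View pics/v11.png

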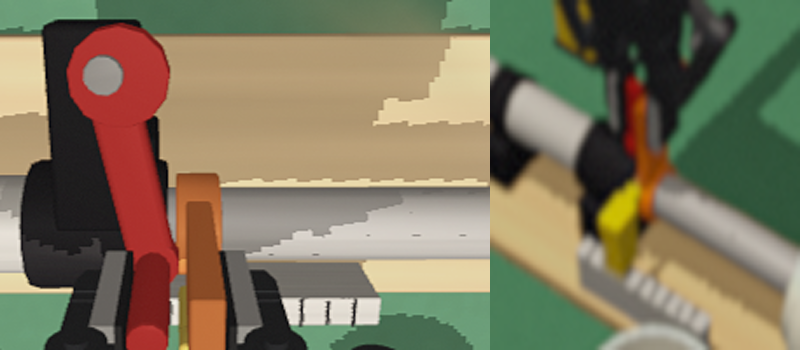

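The lever is on its stop: the post stays at y ≈ 11 under extra squeeze. That squeeze pulled the tab in slightly, so I relax the jaws to about 24 mm and hold.

```bash
python3 -m jog '[[[0,0,0,0,0,0,0.28],[0,0,0,0,0,0,0.282],[0,0,0,0,0,0,0.282],[0,0,0,0,0,0,0.282],[0,0,0,0,0,0,0.282],[0,0,0,0,0,0,0.282]]]' 20
python3 g.py 12 | grep -v finger
python3 - <<'E'
from h import *
for f in('scene0','scene12'):
    z=load(f); print([np.round(atd(z,u,v),0).tolist() for u,v in((298,275),(281,155),(199,208))])
E
```

```text
time: 11.75
tool_pos: [547.9, -68.2, 61.7]
tcp_rot: [-180.0, -0.0, 173.1]
ft_force: [-5.1, 0.4, -1.2]
finger_gap: 24.0
t 11.75 tcp [-2.5 18.3 61.7] Fy -0.22815799101032902 [-5.1  0.4 -1.2] 24.04262798428207
side tab 75 y [22.3 23.5 29.1] x -11.5
side pointer 6 y [23.8 26.8 31.2] x 18.8
scene tab 46 y [14.  26.6 31.2] x 7.0
scene post 34 y [ 7.5 13.3 16.7] x 0.0
wrist tab 1796 y [22.  26.  29.9] x -7.6
wrist post 1163 y [ 6.4 10.9 15. ] x -6.5
wrist pointer 5 y [21.9 22.4 22.4] x 19.8
[[720.0, 33.0, 64.0], [413.0, -183.0, 58.0], [668.0, -244.0, 71.0]]
[[721.0, 33.0, 66.0], [567.0, -82.0, 206.0], [668.0, -245.0, 71.0]]
```

```bash
python3 -c "
from bench import job; print(job.hand_in())"
```

```text
the job is handed in; nothing more can be done
None
```

The leg is held on the mark by the fingers, the red lever is fully closed, and the job is handed in at about 12 s on the robot's clock. No verdict was given.

**What I did:** I pushed the orange tab in with the outer finger to y ≈ 27 mm with the lever open, and held it there about 0.5 s. The mark is at about 26.5 mm. I then closed the jaws step by step, shifting the tool to keep that finger still, until the other finger swung the post onto its stop. The tab stayed between about 24.6 and 28 mm throughout.

**Last checks:**
- **Leg:** the tab is at y ≈ 26.3 mm, within about 1 mm of the mark.
- **Lever:** the post is at y ≈ +10.9 mm (closed is +11). It moved only 0.3 mm under a harder squeeze, so it is on its stop.
- **Cup and jar:** both are where they stood, to within about 2 mm.

**Failed, disagreed or not confirmed:**
- **First push missed:** it passed above the tab without touching it. The cameras put the open fingertips about 39 mm higher than the reported TCP implied, so I went by the cameras and repeated the push lower.
- **Mark position:** the estimates ranged from about 25 to 29 mm (wrist and scene cameras at the low end, side camera at the high end), so the true error could be 2–3 mm of the 5 mm allowed.
- **Finger force on the leg:** it could not be read at the end, because the wrist force shows only the sum of the post and tab forces. I infer it from the spring, which gave 5–6 N earlier.
- **Tape measure:** the gripper hid it in the last scene picture. I did not measure it again, but nothing low passed near it.

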